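# Ready the plate holder and hold its sprung jaw open at the mark

## Robot

A 7-joint arm with a two-finger parallel gripper is mounted at the origin on the work surface. World frame = base frame: x ahead of the robot, y to its left, z up, the work surface at z = 0. Lengths are in m, angles in rad, forces in N, time in s.
With the tool pointing down it reaches from about 0.4 to 0.9 m from the base axis. Payload 5.6 kg.
Tool frame: the origin (TCP) lies on the centre line of the jaws, within the pads' length; the fingertips stand robot.finger_overhang ahead of it and the grasp point (between the pads) lies 6 mm ahead of it (robot.finger_overhang is the distance from the TCP to the fingertips, in m); z points along the fingers, y is the line along which they close (so a half turn about z gives the same grasp; the last joint's range is limited). The gripper opens to 92 mm and grips with 3 to 60 N. Pads are 20 mm wide; open, the fingers measure 128 mm over their backs; the gripper's body (75 mm by 189 mm) begins 69 mm behind the grasp point.
Start: joints at [1.215, 0.468, -0.012, 1.603, 0.006, 1.071, -0.056], TCP at [0.2, -0.618, 0.24] pointing down, gripper open.
Joint ranges: [-2.53, 2.53], [-0.31, 2.02], [-1.57, 1.55], [0.28, 2.44], [-1.29, 4.43], [0.15, 1.84], [-2.92, 2.92]. Speed limits (rad/s): [2.57, 2.57, 3.14, 3.14, 3.14, 3.14, 3.14].

## Interface

Orientations are given as a unit quaternion [w, x, y, z].
In Python, from cell import monitor, vision, finish_job, models, robot gives the robot as it stands.
- The arm moves only by the tool play_rows, never from a script. Its argument "commands" is a list of rows, each a list of 7 numbers: the shift along the tool's x, y, z in m, then the turn, a rotation vector about the tool's x, y, z in rad, then the closure, from 0 (fully open) to 1 (shut). A call has 1 to 10 rows; each row shifts and turns the commanded pose from where the row before left it, along the tool's axes as they then stand; what a row does not reach is not made up. A row lasts 1/8 s, in which the tool goes at most 62.5 mm and 10.7 degrees, less where a joint would pass 70% of its speed; a pose out of reach is approached as far as the arm can. A call with a gripper value outside its range is refused whole. The fingers move at their own pace and stop on an object; "newtons" is the grip in N (left out, the last holds). Time passes only in rows, so rows that do not move let the fingers close. It gives the time, the measured TCP pose, the force, the opening and the grip force at its end, in the units of the state.
- monitor.get_obs(): the state, without advancing time (a new reading comes with each control period).
- vision.read_camera(name): name is "scene" or "top" or "wrist"; returns a dict with "image" (400x640x3 uint8, blue, green, red), "K" (3x3 intrinsics, pixels), "dist_coeffs" ([k1, k2, p1, p2, k3] as OpenCV has them; the pictures are not rectified), "xyz" and "attitude" of the camera in the world; the wrist camera has in their place "tool_from_camera" (4x4, takes a point from camera to tool coordinates, whose origin is the TCP and whose axes are the flange's). Camera axes: x right, y up, looking along -z (the intrinsics and any distortion apply to the point x, -y, -z); pixel columns grow to the right and rows downward; lengths in m; the calibration is good to about 2 mm. A picture is of the moment at which its call begins: read the wrist's pose just before it. There is no depth.
- finish_job(): hands the job in; it is judged then, once.
Trained networks look in the newest picture that a camera, given by its name, has taken for a name from the list of things; names that differ only in an ending like _2 or _b are one class to them, and where a whole thing is asked for, a point or a joint stands for the part that bears it (a point fixed in the world has none). Each returns a list of dicts, best first, with "p" (0 to 1); they miss things now and then, are a little off and sometimes report something else, mostly with a low value. They report only what shows in the picture. A call takes as long as a camera call.
- models.masks_of(camera, label): "region" (400x640 bool, what is visible of it) and "at" ([column, row] in pixels, amid what is visible of it).
- models.landmark_of(camera, label): "at" ([column, row] in pixels: a listed point, or the origin of a listed thing).
The state is a dict: "t": time; "qpos": joint angles; "qvel": joint speeds; "tau": joint torques, N m; "ee_pos": TCP position; "tcp_rot": TCP orientation; "contact_force": force on the tool from outside, world axes, zero at the start; "torque": the same for the moment, N m; "grip_width": finger opening in m; "finger_force": force on a finger pad.
Only numpy, scipy, OpenCV 4.12 (cv2) and the standard library are available. Lean on these libraries where they do the work, as an engineer would, in place of code of your own. Each camera call takes 0.05 s, during which the arm holds its last target. There are 200 camera calls.

## Task

Get the plate holder ready for the next blank: swing the folded side rest on your side of the holder out until it clicks into place, square to the board like the one opposite. Then take the sprung jaw by its handle bar, pull it back until the bar is level with the brass cursor on the rule, and finish while still holding it there, so that the carver can drop the blank in. Leave the cursor where it is set and do not disturb the blanks and tools lying around.

Things in the scene. Friction and masses are not known exactly. Their poses are not given: they have to be found in the camera images.
- holder: The plate holder, bolted to the bench: a wooden base board 420 mm long, 56 mm wide, top 40 mm above the bench, on two cross feet 100 mm wide, with two steel guide rods. Origin on the bench under the board's middle. y: along the board to the fixed jaw (face 180 mm from the origin, 62 mm wide, 90 mm tall); x: across it, away from the robot; z up.
- far_rest (a point): Top of the post of the side rest on the far side, already out and fixed, 66 mm above the bench; it shows how the near one must stand. At x 105, y 70 mm of the holder.
- jaw: The sliding jaw on the guide rods. Springs press it home towards the fixed jaw (+y of the holder); it pulls up to 85 mm the other way (-y) and springs back if let go. The pull is about 6 N to start, 14 N at full travel. Axes as the holder's; origin at bench level straight under its handle bar: x 0, y -35 mm of the holder when home.
- jaw_pointer (a point): Middle of the jaw's handle: a level round wooden bar along x, 16 mm thick, 76 mm long, centre line 92 mm above the bench, on two dark stems 40 mm apart (30 mm free between). To pinch from above, fingers on its -y and +y sides: the flat carriage below is 66 mm above the bench, the jaw plate on the +y side 47 mm off. The jaw's pointer is right under the bar.
- cursor_mark (a point): The mark: a brass cursor (16 mm along the rule, 58 mm above the bench, thumbscrew to 74 mm) on the steel rule on the board's far edge, 39 mm to +x of its middle line. The point is its middle, on top; axes as the holder's. Set 45 to 78 mm (-y) from the bar's home place. It stands beside the jaw's path, does not stop the jaw, and a firm knock can shift it.
- rest (a joint): Swing of the side rest on the robot's side, rad: 0 folded towards the fixed jaw's end, 1.186 fully out, square to the board. Grows counter-clockwise from above. Stiff (1 to 2 N at the post); stays where it is left. A sprung detent takes about 7 N at the post to click over, 0.2 to 0.1 before the end; from 0.06 before the end it springs home by itself.
- rest_post (a point): Point on the axis of the side rest's upright post, 48 mm above the bench. The post, 22 mm thick with a 25 mm rubber cap, reaches from 18 to 66 mm above the bench, 80 mm from the hinge axis; the flat arm (22 mm wide) below it tops at 18 mm. Folded, it is 55 mm from the board's middle line (15 mm from post to board) and free on both sides along the board.
- rest_hinge (a point): The upright hinge axis of that side rest, under the board's edge: x -25, y 70 mm of the holder.
- blank: a round wooden plate blank, 190 mm across and 18 mm thick, lying flat beside the holder; origin: centre of its underside; a bystander
- stack0: the bottom one of three stacked wooden plate blanks (190 mm across, 18 mm thick each); origin: centre of its underside; a bystander
- stack1: the middle blank of that stack; a bystander
- stack2: the top blank of that stack; a bystander
- gouge: a carver's gouge, 210 mm long, 25 mm thick, lying on the bench on the robot's side of the holder; origin under its middle; a bystander
- chisel: a carver's chisel, 190 mm long, 25 mm thick, lying past the fixed jaw's end of the holder; origin under its middle; a bystander
- mallet: a round wooden carver's mallet lying on its side, 230 mm long, head 90 mm across; origin on the bench under its middle; a bystander
- cup: a dark steel cup with pencils and brushes, 76 mm across, 155 mm tall in all; origin: centre of its underside; a bystander
- whetstone: a grey whetstone on a wooden base, 80 x 230 x 43 mm; origin: centre of its underside; a bystander

How it is judged:
By the outcome, as a careful person would: the job done as asked, in the order asked, and still so for the second after the job is handed in, while the arm keeps its last pose, push and grip.
It also fails if it takes over 51 s, if anything falls off the work surface, if the arm or the gripper's body presses on something with over 40 N, if the wrist force passes 120 N, or if a joint passes its speed limit or range.

## Working session

There is one attempt and no reset: what is moved stays moved. The work goes in short steps, Python scripts to look and compute and a tool call to move; the robot and the scene stay as the last step left them, time stands still between calls to the robot, and variables do not carry over. Pictures are saved under pics/ and viewed, at most 10 in all, crops included, and the job is handed in when it is done.

Besides the shell and the picture viewer there is one more tool, called after "Emit:" by a JSON object that holds its "op" and its "data", one argument or row to a line. play_rows: Moves the arm, as the interface text tells. Its arguments: {"type":"object","properties":{"commands":{"type":"array","items":{"type":"array","items":{"type":"number"}}},"newtons":{"type":"number"}},"required":["commands"]}

```bash
mkdir -p pics; ls
cat > h.py <<'E'
import numpy as np, cv2
from scipy.spatial.transform import Rotation as R
from cell import monitor, vision, models, robot
def cam(name):
    o=monitor.get_obs(); c=vision.read_camera(name)
    if name=='wrist':
        q=o['tcp_rot']; T=np.eye(4); T[:3,:3]=R.from_quat([q[1],q[2],q[3],q[0]]).as_matrix(); T[:3,3]=o['ee_pos']
        T=T@np.array(c['tool_from_camera']); c['R'],c['t']=T[:3,:3],T[:3,3]
    else:
        a=np.array(c['attitude']); c['t']=np.array(c['xyz'])
        c['R']=a if a.shape==(3,3) else R.from_quat([a[1],a[2],a[3],a[0]]).as_matrix()
    return c
def ray(c,px):
    u=cv2.undistortPoints(np.array([[px]],float),np.array(c['K']),np.array(c['dist_coeffs']))[0,0]
    return c['R']@np.array([u[0],-u[1],-1])
def at_z(c,px,z):
    d=ray(c,px); return c['t']+d*(z-c['t'][2])/d[2]
def proj(c,p):
    q=(np.array(p)-c['t'])@c['R']; q=q*[1,-1,-1]
    return cv2.projectPoints(q.reshape(1,1,3),np.zeros(3),np.zeros(3),np.array(c['K']),np.array(c['dist_coeffs']))[0].ravel()
E
python3 - <<'E'
from h import *
print(monitor.get_obs()); print(robot.finger_overhang)
Z=dict(holder=0,far_rest=.066,jaw=0,jaw_pointer=.092,cursor_mark=.058,rest_post=.048,rest_hinge=0.018,gouge=0,blank=0,cup=0,mallet=0,whetstone=0,stack0=0,chisel=0)
for n in ['top','scene','wrist']:
    c=cam(n); cv2.imwrite(f'pics/{n}0.png',c['image'])
    print(n,c['t'].round(3))
    for k,z in Z.items():
        l=models.landmark_of(n,k)[:2]
        for d in l: print(n,k,round(d['p'],2),np.round(d['at'],1),at_z(c,d['at'],z).round(4))
E
```

```text
pics
{'t': 0.0, 'qpos': array([ 1.2150361 ,  0.468414  , -0.01159671,  1.60365504,  0.0059806 ,
        1.07139605, -0.05628712]), 'qvel': array([ 4.52771487e-04, -1.21184502e-03, -5.80212274e-05, -5.32327579e-04,
       -1.35216582e-03,  5.42482409e-04,  6.43797780e-04]), 'tau': array([ 3.11859403e-04, -5.20572066e+01, -1.20299528e-02, -2.43750465e+01,
       -5.65244991e-02,  1.72320963e-02,  1.37164184e-04]), 'ee_pos': array([ 0.19975969, -0.61795403,  0.23860341]), 'tcp_rot': array([-8.97227594e-04,  9.87802225e-01,  1.55711012e-01, -1.98526637e-04]), 'contact_force': array([-0.09293606,  0.42957906, -0.71017376]), 'torque': array([-0.0071275 , -0.01308634, -0.00362855]), 'finger_force': 0.0, 'grip_width': 0.09174708461160817}
0.025
top [ 0.217 -0.     1.862]
top holder 0.86 [338.  195.1] [ 0.5839 -0.0496  0.    ]
top holder 0.49 [353.3 148.2] [ 0.765  -0.1061  0.    ]
top far_rest 0.74 [309.7 172.5] [0.6526 0.0548 0.066 ]
top jaw 0.59 [339.5 196.3] [ 0.5794 -0.0552  0.    ]
top jaw 0.57 [345.4 194. ] [ 0.5883 -0.077   0.    ]
top jaw_pointer 0.6 [344.6 185.8] [ 0.5995 -0.0702  0
[... 1182 characters left out ...]
rk 0.45 [290.3 245.3] [ 0.6493 -0.1398  0.058 ]
scene rest_post 0.49 [313.3 185.5] [0.4992 0.0614 0.048 ]
scene rest_hinge 0.71 [356.5 177.9] [0.5389 0.21   0.018 ]
scene rest_hinge 0.7 [312.7 204.6] [0.5402 0.0261 0.018 ]
scene gouge 0.73 [254.7 236.4] [ 0.5177 -0.1799  0.    ]
scene blank 0.72 [320.9 275.2] [ 0.752  -0.1116  0.    ]
scene cup 0.97 [170.3 232.5] [ 0.3423 -0.3734  0.    ]
scene mallet 0.77 [395.6 121.7] [0.399  0.5282 0.    ]
scene whetstone 0.86 [428.  146.1] [0.5676 0.5223 0.    ]
scene stack0 0.69 [173.  286.9] [ 0.5225 -0.46    0.    ]
scene chisel 0.72 [358.  177.9] [0.5294 0.2262 0.    ]
wrist [ 0.268 -0.596  0.385]
wrist cup 0.8 [173.7   3.8] [ 0.3497 -0.3815  0.    ]
```

Run:
```python
import cv2
t=cv2.imread('pics/top0.png')[120:270,250:450]; s=cv2.imread('pics/scene0.png')[150:300,220:420]
for n,i in (('tc',t),('sc',s)): cv2.imwrite(f'pics/{n}.png',cv2.resize(i,None,fx=4,fy=4,interpolation=cv2.INTER_CUBIC))
```

```text
(no output)
```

View pics/tc.png

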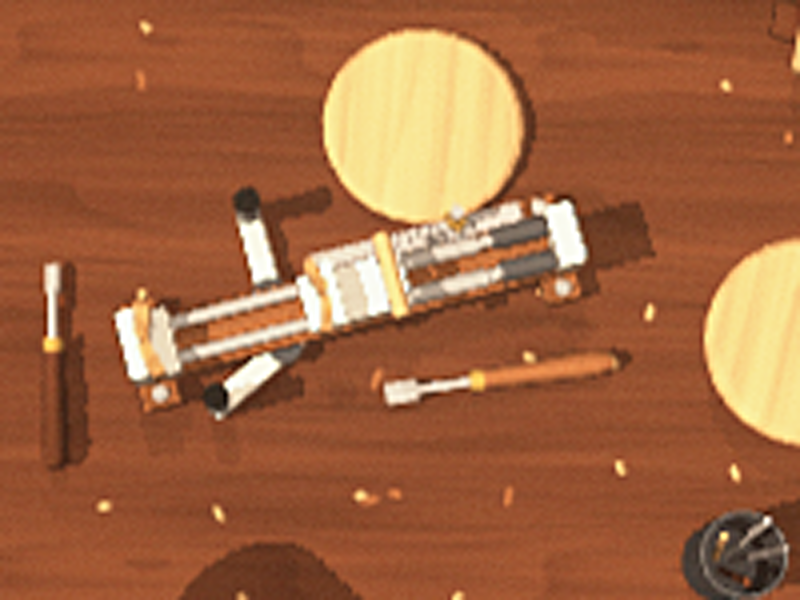

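View pics/sc.png

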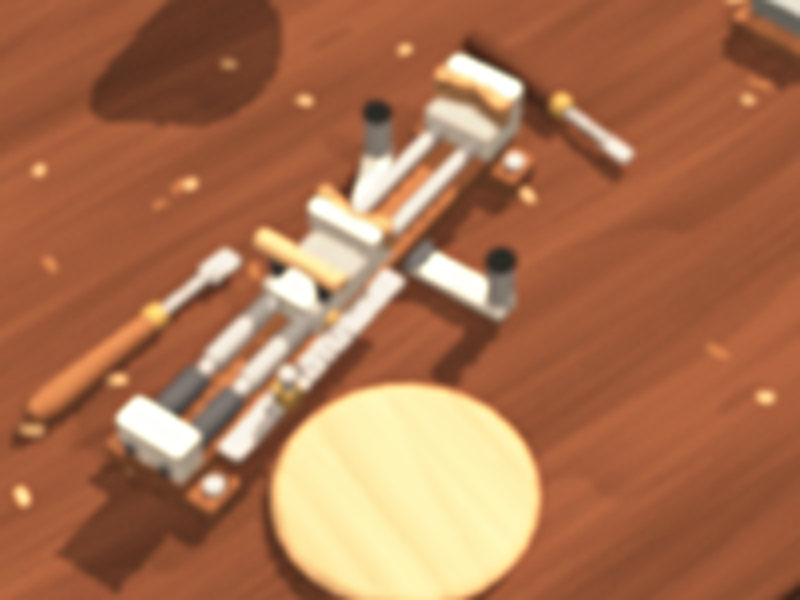

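```bash
cat > fit.py <<'E'
from h import *
from scipy.optimize import least_squares
def H(v,p): 
    c,s=np.cos(v[2]),np.sin(v[2]); return np.array([v[0]+c*p[0]-s*p[1], v[1]+s*p[0]+c*p[1], p[2]])
# v: x,y,yaw, cursor y, rest angle
def post(a,z): # folded: post at x=-55 ; full: straight -x
    th=np.pi-1.186+a; return (-.025+.08*np.cos(th), .07+.08*np.sin(th), z)
def pts(v): return dict(far=(.105,.07,.066),bar=(0,-.035,.092),cur=(.039,v[3],.058),scr=(.039,v[3],.074),post=post(v[4],.066))
def fit(obs): # list of (cam,key,px)
    f=lambda v: np.concatenate([(proj(c,H(v,pts(v)[k]))-px)*w for c,k,px,w in obs])
    return least_squares(f,[.585,-.05,.25,-.1,0.],loss='soft_l1')
E
python3 - <<'E'
from fit import *
t=cam('top');s=cam('scene')
T=lambda x,y:(250+x/4-.4,120+y/4-.4); S=lambda x,y:(220+x/4-.4,150+y/4-.4)
obs=[(t,'far',T(246,200),1),(t,'post',T(215,397),1),(t,'bar',T(391,275),1),(t,'scr',T(457,213),1),
(s,'far',S(500,260),1),(s,'post',S(376,112),1),(s,'bar',S(300,259),1),(s,'scr',S(290,372),1)]
r=fit(obs);v=r.x;print(v.round(4),r.fun.round(2))
for k,p in pts(v).items(): print(k,H(v,p).round(4))
print('home post',H(v,post(1.186,.066)))
print(R.from_quat([.9878,.1557,-.0002,-.0009]).as_matrix().round(3))
print(np.array(vision.read_camera('wrist')['tool_from_camera']).round(3))
E
```

```text
[ 0.5826 -0.0462  0.2914 -0.1086  0.0519] [-0.32  0.1   0.26 -0.49 -0.08 -0.63 -0.24  0.17  0.19 -0.56 -0.12 -0.25
  0.17  1.15 -1.43 -0.46]
far [0.6631 0.0511 0.066 ]
bar [ 0.5927 -0.0797  0.092 ]
cur [ 0.6512 -0.139   0.058 ]
scr [ 0.6512 -0.139   0.074 ]
post [0.4853 0.0734 0.066 ]
home post [ 0.46194461 -0.00926884  0.066     ]
[[ 0.952  0.308 -0.001]
 [ 0.308 -0.952  0.002]
 [-0.    -0.002 -1.   ]]
[[ 0.     0.967  0.253  0.072]
 [ 1.     0.    -0.001 -0.001]
 [-0.001  0.253 -0.967 -0.146]
 [ 0.     0.     0.     1.   ]]
```

Emit:
{"op": "play_rows", "data": {
  "commands": [
    [0.028,-0.026,-0.006,0,0,0,0],
    [0.028,-0.026,-0.006,0,0,0,0],
    [0.028,-0.026,-0.006,0,0,0,0],
    [0.028,-0.026,-0.006,0,0,0,0],
    [0.028,-0.026,-0.006,0,0,0,0],
    [0.028,-0.026,-0.006,0,0,0,0],
    [0.028,-0.026,-0.006,0,0,0,0],
    [0.028,-0.026,-0.006,0,0,0,0],
    [0.028,-0.026,-0.006,0,0,0,0]
  ]
}}

```text
t: 3.52
ee_pos: [0.3683, -0.3172, 0.294]
tcp_rot: [0.0, 0.988, 0.156, 0.0]
contact_force: [0.3, -0.1, -0.2]
grip_width: 0.0918
finger_force: 0.0
```

Emit:
{"op": "play_rows", "data": {
  "commands": [
    [0.028,-0.026,-0.002,0,0,0,0],
    [0.028,-0.026,-0.002,0,0,0,0],
    [0.028,-0.026,0,0,0,0,0],
    [0.028,-0.026,0,0,0,0,0],
    [0.028,-0.026,0,0,0,0,0],
    [0.028,-0.026,0,0,0,0,0],
    [0.028,-0.026,0,0,0,0,0],
    [0.028,-0.026,0,0,0,0,0],
    [0.02,-0.02,0,0,0,0,0],
    [0,0,0,0,0,0,0.5]
  ]
}}

```text
t: 4.78
ee_pos: [0.5303, -0.024, 0.2975]
tcp_rot: [-0.0, 0.987, 0.158, 0.0]
contact_force: [-0.4, -0.6, 0.7]
grip_width: 0.084
finger_force: 0.0
```

Run:
```python
from fit import *
c=cam('wrist'); cv2.imwrite('pics/w1.png',c['image'])
o=monitor.get_obs(); print(o['t'],o['ee_pos'],o['tcp_rot'],o['grip_width'])
v=[.5826,-.0462,.2914,-.1086,.05]
for k,p in pts(v).items(): print(k,proj(c,H(v,p)).round(0))
for k in ['far_rest','jaw_pointer','cursor_mark','rest_post','rest_hinge']: print(k,[(round(d['p'],2),np.round(d['at'],1)) for d in models.landmark_of('wrist',k)[:2]])
```

```text
4.825 [ 0.52975778 -0.02584774  0.29743027] [ 1.66172189e-05  9.87669613e-01  1.56552539e-01 -1.96269293e-04] 0.08004414813924585
far [295.  58.]
bar [378. 148.]
cur [430. 117.]
scr [434. 117.]
post [242. 186.]
far_rest [(0.66, array([296.3,  57.7]))]
jaw_pointer [(0.6, array([376.5, 149.7]))]
cursor_mark [(0.72, array([430.6, 117.1])), (0.2, array([376.2, 148.4]))]
rest_post [(0.58, array([247.2, 183.5]))]
rest_hinge [(0.96, array([295. , 155.2]))]
```

View pics/w1.png

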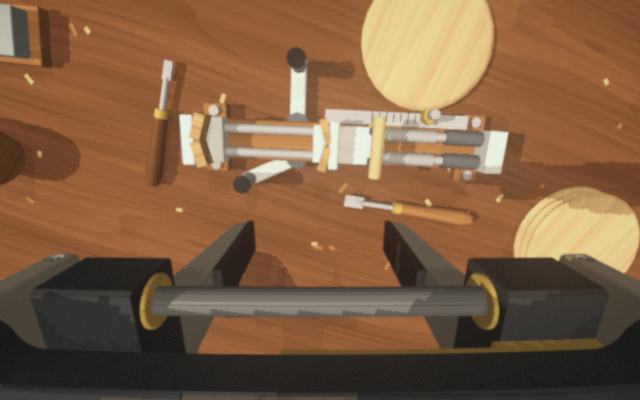

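Run:
```python
from fit import *
c=cam('wrist')
t=cam('top');s=cam('scene')
T=lambda x,y:(250+x/4-.4,120+y/4-.4); S=lambda x,y:(220+x/4-.4,150+y/4-.4)
obs=[(t,'far',T(246,200),1),(t,'post',T(215,397),1),(t,'bar',T(391,275),1),(t,'scr',T(457,213),1),
(s,'far',S(500,260),1),(s,'post',S(376,112),1),(s,'bar',S(300,259),1),(s,'scr',S(290,372),.5),
(c,'far',(296,57.5),1),(c,'bar',(376.3,148.2),1),(c,'scr',(434,115.5),1),(c,'cur',(430.6,117.5),1),(c,'post',(243,184.5),1)]
r=fit(obs);v=r.x;print(v.round(4),r.fun.round(2))
for k,p in pts(v).items(): print(k,H(v,p).round(4))
o=monitor.get_obs();q=o['tcp_rot'];M=R.from_quat([q[1],q[2],q[3],q[0]]).as_matrix()
print(o['ee_pos'],'tool yaw',np.arctan2(M[1,0],M[0,0]))
print('to post(tool)',M.T@(np.array([*H(v,pts(v)['post'])[:2],.056])-o['ee_pos']))
```

```text
[ 0.5822 -0.0488  0.2813 -0.1099  0.0571] [ 0.64 -0.03  0.81 -0.61  0.69 -0.4   1.02  0.46 -0.58  0.1  -0.51  0.1
 -0.75  1.44 -1.47  0.06 -1.41 -0.25  0.33 -1.44  0.36  1.28 -1.02 -0.5
 -1.83  0.24]
far [0.6636 0.0476 0.066 ]
bar [ 0.5919 -0.0824  0.092 ]
cur [ 0.6502 -0.1435  0.058 ]
scr [ 0.6502 -0.1435  0.074 ]
post [0.4858 0.0715 0.066 ]
[ 0.52965395 -0.02696974  0.29766239] tool yaw 0.3116024610227655
to post(tool) [-0.01156699 -0.10725804  0.24162673]
```

Emit:
{"op": "play_rows", "data": {
  "commands": [
    [0,0,0,0,0,0.03,0.5],
    [-0.003,-0.021,0.015,0,0,0,0.5],
    [-0.003,-0.022,0.03,0,0,0,0.5],
    [-0.003,-0.022,0.03,0,0,0,0.5],
    [-0.003,-0.022,0.035,0,0,0,0.5],
    [-0.003,-0.02,0.035,0,0,0,0.5],
    [0,0,0.03,0,0,0,0.5],
    [0,0,0.018,0,0,0,0.5],
    [0,0,0,0,0,0,0.5]
  ]
}}

```text
t: 6.35
ee_pos: [0.4847, 0.0722, 0.1035]
tcp_rot: [-0.0, 0.99, 0.141, -0.001]
contact_force: [-0.0, 0.2, 0.4]
grip_width: 0.0459
finger_force: 0.0
```

Run:
```python
from fit import *
c=cam('wrist'); cv2.imwrite('pics/w2.png',c['image'])
o=monitor.get_obs(); print(o['t'],o['ee_pos'],o['grip_width'])
v=[ 0.5822,-0.0488,0.2813,-0.1099,0.0571]
print('post expected',proj(c,H(v,pts(v)['post'])),models.landmark_of('wrist','rest_post')[:1])
q=o['tcp_rot'];M=R.from_quat([q[1],q[2],q[3],q[0]]).as_matrix()
print('yaw',np.arctan2(M[1,0],M[0,0]), 'to post(tool)',M.T@(np.array([*H(v,pts(v)['post'])[:2],.056])-o['ee_pos']))
print('axis at cap z',proj(c,[*o['ee_pos'][:2],.066]))
```

```text
6.4 [0.48546817 0.07232487 0.1044532 ] 0.04599239751043953
post expected [321.32091033 227.49883933] [{'at': [318.6, 217.5], 'p': 0.82}]
yaw 0.28218627843756844 to post(tool) [0.00012897 0.00091308 0.04845291]
axis at cap z [320.02532971 227.62226759]
```

View pics/w2.png

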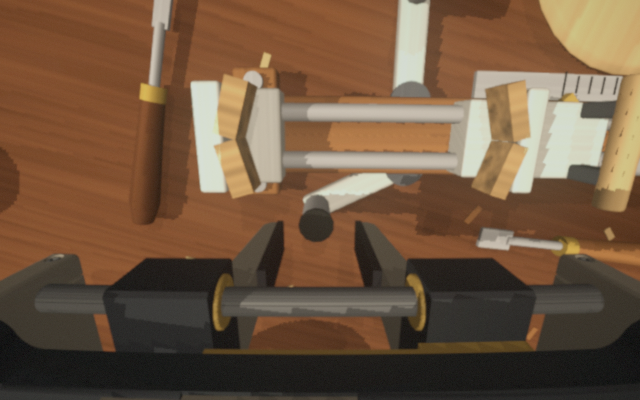

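Emit:
{"op": "play_rows", "data": {
  "commands": [
    [0.003,-0.001,0.02,0,0,0,0.5],
    [0,0,0.02,0,0,0,0.5],
    [0,0,0.009,0,0,0,0.5],
    [0,0,0,0,0,0,0.9],
    [0,0,0,0,0,0,0.9],
    [0,0,0,0,0,0,0.9],
    [0,0,0,0,0,0,0.9]
  ],
  "newtons": 20
}}

```text
t: 7.32
ee_pos: [0.4881, 0.0752, 0.0562]
tcp_rot: [-0.0, 0.99, 0.141, 0.0]
contact_force: [-4.4, 3.8, 4.8]
grip_width: 0.0234
finger_force: 20.0
```

Run:
```python
from fit import *
v=[ 0.5822,-0.0488,0.2813,-0.1099,0.0571]
o=monitor.get_obs();print(o['ee_pos'],o['contact_force'],o['grip_width'],o['finger_force'])
q=o['tcp_rot'];M=R.from_quat([q[1],q[2],q[3],q[0]]).as_matrix()
h=np.array(H(v,(-.025,.07,0)));d=(o['ee_pos']-h)[:2];print(h,np.hypot(*d),np.arctan2(d[1],d[0])-v[2]-np.pi+1.186)
hl=np.array([-.025,.07])
# path in tool frame (x=holder x,y=-holder y)
p0=np.array(post(0.03,0))[:2]
for a in np.linspace(.03,1.22,11)[1:]:
    p=np.array(post(a,0))[:2]; print(round(a,3),((p-p0)*[1,-1]).round(4)); p0=p
```

```text
[0.48809286 0.0751768  0.05621317] [-4.35639614  3.79084611  4.75547175] 0.02340416379847124 20.00061124563217
[0.53875028 0.01150856 0.        ] 0.08136227226533718 0.005984414923672965
0.149 [-0.0085  0.0043]
0.268 [-0.0079  0.0053]
0.387 [-0.0072  0.0062]
0.506 [-0.0064  0.007 ]
0.625 [-0.0055  0.0077]
0.744 [-0.0046  0.0083]
0.863 [-0.0036  0.0088]
0.982 [-0.0025  0.0092]
1.101 [-0.0014  0.0094]
1.22 [-0.0002  0.0095]
```

Emit:
{"op": "play_rows", "data": {
  "commands": [
    [-0.002,0.001,0,0,0,0,0.9],
    [-0.0085,0.0043,0,0,0,0,0.9],
    [-0.008,0.0053,0,0,0,0,0.9],
    [-0.0072,0.0062,0,0,0,0,0.9],
    [-0.0064,0.007,0,0,0,0,0.9],
    [-0.0055,0.0077,0,0,0,0,0.9],
    [-0.0046,0.0083,0,0,0,0,0.9],
    [0,0,0,0,0,0,0.9]
  ]
}}

```text
t: 8.32
ee_pos: [0.4561, 0.0244, 0.0557]
tcp_rot: [0.0, 0.99, 0.142, -0.002]
contact_force: [-8.1, 3.0, 9.7]
grip_width: 0.0231
finger_force: 20.0
```

```bash
cat > ang.py <<'E'
from fit import *
v=[ 0.5822,-0.0488,0.2813,-0.1099,0.0571]
o=monitor.get_obs();print(o['t'],o['ee_pos'],o['contact_force'],o['grip_width'],o['finger_force'])
h=np.array(H(v,(-.025,.07,0)));d=(o['ee_pos']-h)[:2];print(np.hypot(*d),(np.arctan2(d[1],d[0])-v[2]-np.pi+1.186)%6.283)
E
python3 ang.py
```

```text
8.325 [0.45605902 0.02437087 0.05566659] [-8.11934714  2.98546754  9.73563311] 0.023093191676664116 20.0011146068573
0.08368562338045268 0.7503903223190402
```

Emit:
{"op": "play_rows", "data": {
  "commands": [
    [-0.0056,0.0088,0,0,0,0,0.9],
    [-0.0035,0.0092,0,0,0,0,0.9],
    [-0.0016,0.0094,0,0,0,0,0.9],
    [0,0.005,0,0,0,0,0.9],
    [0,0.004,0,0,0,0,0.9],
    [0,0.001,0,0,0,0,0.9],
    [0,0,0,0,0,0,0.9]
  ]
}}

```text
t: 9.2
ee_pos: [0.4554, -0.0093, 0.0554]
tcp_rot: [-0.003, 0.99, 0.144, -0.002]
contact_force: [-10.9, 17.5, 9.6]
grip_width: 0.0232
finger_force: 20.0
```

```bash
python3 ang.py
```

```text
9.2 [ 0.45535524 -0.00925693  0.05537596] [-10.914278    17.53084681   9.6043917 ] 0.023241756910827346 20.00151291489601
0.08594148565082484 1.1485533410279052
```

Emit:
{"op": "play_rows", "data": {
  "commands": [
    [0.003,0.002,0,0,0,0,0.9],
    [0,0.002,0,0,0,0,0.9],
    [0,0,0,0,0,0,0.9]
  ]
}}

```text
t: 9.57
ee_pos: [0.4555, -0.0097, 0.055]
tcp_rot: [-0.004, 0.989, 0.145, -0.006]
contact_force: [-19.9, 25.3, 19.1]
grip_width: 0.0232
finger_force: 20.0
```

```bash
python3 ang.py
python3 - <<'E'
from h import *
t=cam('scene'); cv2.imwrite('pics/t2.png',cv2.resize(t['image'][130:280,220:420],None,fx=4,fy=4,interpolation=cv2.INTER_CUBIC))
E
```

```text
9.575 [ 0.4554835  -0.00965308  0.05498062] [-19.853434    25.29519679  19.07195768] 0.023151433298287123 20.003361403942108
0.08591374786239173 1.1533884994573453
```

View pics/t2.png

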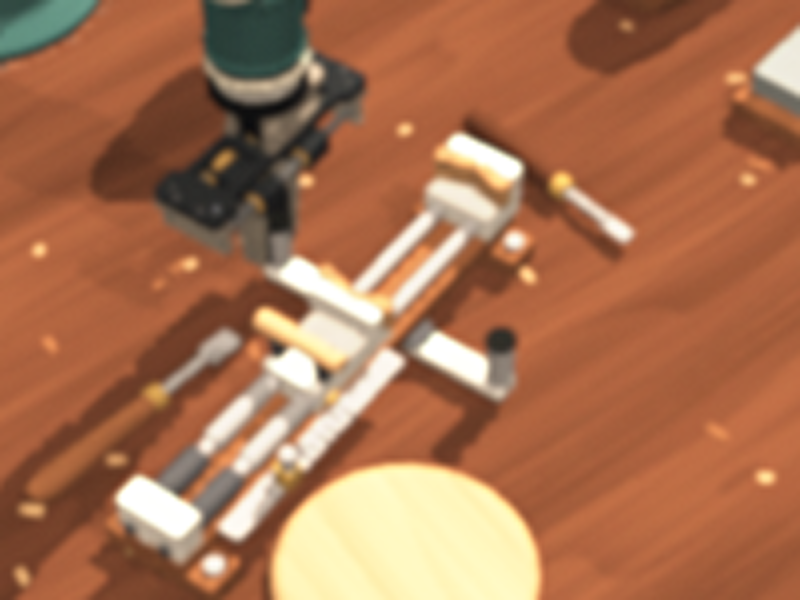

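Emit:
{"op": "play_rows", "data": {
  "commands": [
    [-0.004,-0.004,0,0,0,0,0.9],
    [-0.001,-0.001,0,0,0,0,0.7],
    [0,0,0,0,0,0,0.55],
    [0,0,0,0,0,0,0.55],
    [0,0,0,0,0,0,0.55],
    [0,0,-0.03,0,0,0,0.55],
    [0,0,-0.05,0,0,0,0.5],
    [0,0,-0.05,0,0,0,0.4],
    [0.01,0.01,-0.02,0,0,0,0.4],
    [0,0,0,0,0,0,0.4]
  ]
}}

```text
t: 10.88
ee_pos: [0.4706, -0.0223, 0.207]
tcp_rot: [0.001, 0.99, 0.14, 0.002]
contact_force: [0.5, -0.1, -0.6]
grip_width: 0.0555
finger_force: 0.0
```

Run:
```python
from fit import *
c=cam('wrist'); cv2.imwrite('pics/w3.png',c['image'])
o=monitor.get_obs(); print(o['t'],o['ee_pos'],o['grip_width'],o['contact_force'])
q=o['tcp_rot'];M=R.from_quat([q[1],q[2],q[3],q[0]]).as_matrix();print(M.round(4).tolist())
v=[ 0.5822,-0.0488,0.2813,-0.1099,1.186]
for k,p in pts(v).items(): print(k,proj(c,H(v,p)).round(1))
print(proj(c,H(v,(-.025,.07,.018))))
for k in ['far_rest','jaw_pointer','cursor_mark','rest_post','rest_hinge']: print(k,[(round(d['p'],2),np.round(d['at'],1)) for d in models.landmark_of('wrist',k)[:1]])
```

```text
10.925 [ 0.46907246 -0.0218793   0.20551817] 0.055091655649670196 [ 0.07298592 -1.2543993   0.25272648]
[[0.9607, 0.2776, 0.0006], [0.2776, -0.9607, -0.0005], [0.0005, 0.0006, -1.0]]
far [303.9 -29.4]
bar [422.6  90.7]
cur [488.6  53.8]
scr [498.6  49.8]
post [306.4 198. ]
[307.28617244 120.46652846]
far_rest []
jaw_pointer [(0.59, array([419.8,  89.3]))]
cursor_mark [(0.62, array([487.3,  50.4]))]
rest_post [(0.82, array([304.2, 190.3]))]
rest_hinge [(0.64, array([303.6, 116.6]))]
```

View pics/w3.png

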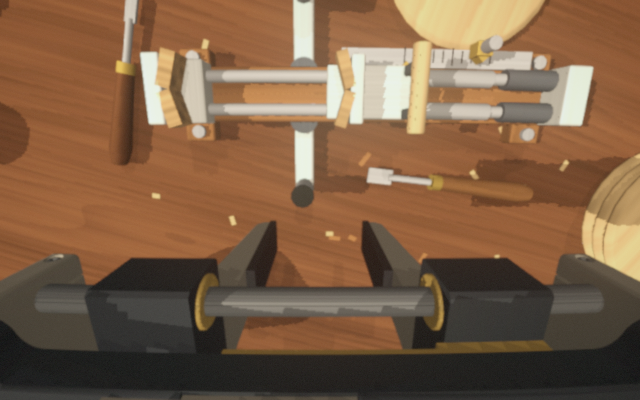

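Run:
```python
from fit import *
c=cam('wrist');o=monitor.get_obs();q=o['tcp_rot'];M=R.from_quat([q[1],q[2],q[3],q[0]]).as_matrix()
b=at_z(c,(419.5,87.5),.095);print(o['ee_pos'],b,'tool',M.T@(b-o['ee_pos']))
a1=at_z(c,(422,42),.1);a2=at_z(c,(417,133),.1);print(np.hypot(*(a1-a2)[:2]),(a1+a2)/2,'yaw',np.arctan2(*(a1-a2)[1::-1]))
k=at_z(c,(487.3,50.4),.058);print(k,'bar-cursor along y',(M.T@(k-b))[:2])
```

```text
[ 0.46827239 -0.02102078  0.20454151] [ 0.58920053 -0.07514787  0.095     ] tool [0.10120847 0.08586005 0.10925931]
0.07296223048290364 [ 0.5870614  -0.07411343  0.1       ] yaw 0.30709912000226236
[ 0.64795138 -0.13723096  0.058     ] bar-cursor along y [0.03913878 0.07605982]
```

Emit:
{"op": "play_rows", "data": {
  "commands": [
    [0.02,0.018,0,0,0,0,0.55],
    [0.02,0.018,0,0,0,0,0.55],
    [0.02,0.018,0,0,0,0,0.55],
    [0.02,0.018,0.02,0,0,0,0.55],
    [0.02,0.016,0.02,0,0,0,0.55],
    [0.002,0.001,0.02,0,0,0,0.55],
    [0,0,0,0,0,0,0.55],
    [0,0,0,0,0,0,0.55]
  ]
}}

```text
t: 12.22
ee_pos: [0.5914, -0.0775, 0.146]
tcp_rot: [-0.0, 0.99, 0.141, -0.0]
contact_force: [1.1, -0.7, 0.3]
grip_width: 0.0412
finger_force: 0.0
```

Run:
```python
from fit import *
c=cam('wrist'); cv2.imwrite('pics/w4.png',c['image'])
o=monitor.get_obs(); print(o['t'],o['ee_pos'],o['grip_width'])
for z in (.1,.092): print('axis at',z,proj(c,[*o['ee_pos'][:2],z]))
for k in ['jaw_pointer','cursor_mark']: print(k,[(round(d['p'],2),np.round(d['at'],1)) for d in models.landmark_of('wrist',k)[:1]])
```

```text
12.275 [ 0.59170982 -0.07767446  0.14640767] 0.04129030443935759
axis at 0.1 [320.12756067 224.20327445]
axis at 0.092 [320.07715444 220.47438333]
jaw_pointer [(0.78, array([319.2, 219.5]))]
cursor_mark [(0.76, array([410.2, 165. ]))]
```

View pics/w4.png

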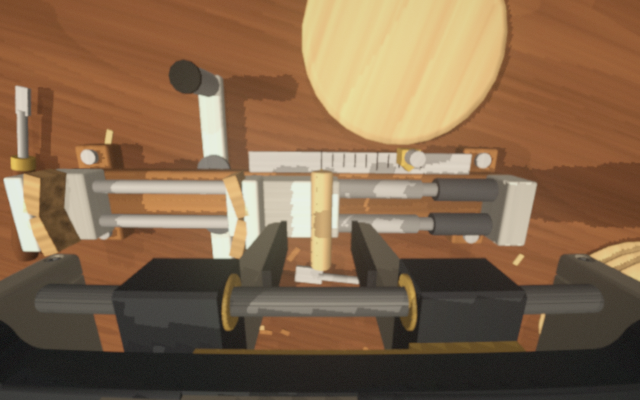

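Emit:
{"op": "play_rows", "data": {
  "commands": [
    [0,0,0.02,0,0,0,0.55],
    [0,0,0.018,0,0,0,0.55],
    [0,0,0.01,0,0,0,0.55],
    [0,0,0,0,0,0,1],
    [0,0,0,0,0,0,1],
    [0,0,0,0,0,0,1],
    [0,0,0,0,0,0,1]
  ],
  "newtons": 35
}}

```text
t: 13.25
ee_pos: [0.5925, -0.0789, 0.0981]
tcp_rot: [0.0, 0.99, 0.141, 0.001]
contact_force: [1.3, -1.3, -0.3]
grip_width: 0.0147
finger_force: 35.0
```

Run:
```python
from fit import *
c=cam('wrist')
o=monitor.get_obs(); print(o['t'],o['ee_pos'],o['grip_width'],o['finger_force'],o['contact_force'])
q=o['tcp_rot'];M=R.from_quat([q[1],q[2],q[3],q[0]]).as_matrix()
for k in ['jaw_pointer','cursor_mark']:
  for d in models.landmark_of('wrist',k)[:1]: print(k,d['p'],d['at'], M.T@(at_z(c,d['at'],.092 if k[0]=='j' else .058)-o['ee_pos']))
```

```text
13.3 [ 0.59248334 -0.07885211  0.09806102] 0.015103096763114972 34.99485969543457 [ 1.8881856  -2.38801704 -0.83518908]
jaw_pointer 0.69 [320.2, 250.1] [-0.00107448  0.0001126   0.00605975]
cursor_mark 0.89 [427.1, 177.7] [0.03578111 0.07267123 0.04018715]
```

Emit:
{"op": "play_rows", "data": {
  "commands": [
    [0,0.004,0,0,0,0,1],
    [0,0.008,0,0,0,0,1],
    [0,0.01,0,0,0,0,1],
    [0,0.01,0,0,0,0,1],
    [0,0.01,0,0,0,0,1],
    [0,0.01,0,0,0,0,1],
    [0,0.008,0,0,0,0,1],
    [0,0.006,0,0,0,0,1],
    [0,0,0,0,0,0,1],
    [0,0,0,0,0,0,1]
  ]
}}

```text
t: 14.65
ee_pos: [0.6086, -0.1361, 0.098]
tcp_rot: [-0.003, 0.99, 0.142, -0.002]
contact_force: [-6.6, 9.9, 9.4]
grip_width: 0.0152
finger_force: 35.0
```

```bash
cat > m.py <<'E'
from fit import *
import sys
for _ in range(3):
  c=cam('wrist')
  o=monitor.get_obs()
  q=o['tcp_rot'];M=R.from_quat([q[1],q[2],q[3],q[0]]).as_matrix()
  for k in ['jaw_pointer','cursor_mark']:
    for d in models.landmark_of('wrist',k)[:1]: print(k,round(d['p'],2),np.round(d['at'],1), (M.T@(at_z(c,d['at'],.092 if k[0]=='j' else .058)-o['ee_pos'])).round(4))
print(o['t'],o['ee_pos'],o['grip_width'],o['contact_force'],M.round(4).tolist())
for p in [(.039,0,-.058),(.039,.008,-.058),(.039,-.008,-.058),(.039,0,-.074)]:
  w=o['ee_pos']+M@np.array([p[0],p[1],0]); w[2]=-p[2]; print('align px',p,proj(c,w).round(1))
im=c['image'][100:300,200:460]; cv2.imwrite(sys.argv[1],cv2.resize(im,None,fx=3,fy=3,interpolation=cv2.INTER_CUBIC))
E
python3 m.py pics/w5.png
```

```text
jaw_pointer 0.94 [320.  252.4] [-0.0025  0.      0.006 ]
cursor_mark 0.62 [341.3 175. ] [0.0377 0.0144 0.0398]
jaw_pointer 0.59 [318.5 250.6] [-0.0014 -0.0009  0.006 ]
cursor_mark 0.72 [344.7 173. ] [0.039  0.0166 0.0398]
jaw_pointer 0.82 [317.5 250.2] [-0.0011 -0.0015  0.006 ]
cursor_mark 0.66 [343.1 173. ] [0.039  0.0155 0.0398]
15.0 [ 0.60858311 -0.13598833  0.09799556] 0.015308900757518168 [-6.66157815  9.13388748  8.50011708] [[0.9594, 0.2819, -0.0046], [0.2819, -0.9594, 0.006], [-0.0027, -0.007, -1.0]]
align px (0.039, 0, -0.058) [320.3 172.8]
align px (0.039, 0.008, -0.058) [332.3 172.9]
align px (0.039, -0.008, -0.058) [308.4 172.8]
align px (0.039, 0, -0.074) [320.3 177.4]
```

View pics/w5.png

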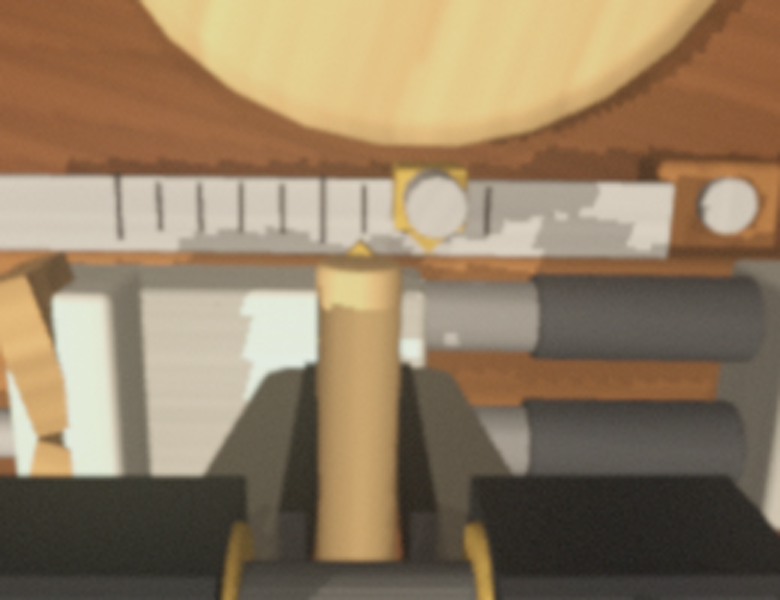

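Emit:
{"op": "play_rows", "data": {
  "commands": [
    [0,0.006,0,0,0,0,1],
    [0,0.006,0,0,0,0,1],
    [0,0.003,0,0,0,0,1],
    [0,0,0,0,0,0,1],
    [0,0,0,0,0,0,1]
  ]
}}

```text
t: 15.72
ee_pos: [0.6125, -0.1499, 0.098]
tcp_rot: [-0.004, 0.99, 0.143, -0.002]
contact_force: [-7.4, 10.9, 10.4]
grip_width: 0.0152
finger_force: 35.0
```

```bash
python3 m.py pics/w6.png
```

```text
cursor_mark 0.9 [323.  172.4] [0.0394 0.0021 0.0399]
jaw_pointer 0.63 [320.4 251. ] [-0.0016  0.0002  0.006 ]
cursor_mark 0.67 [323.3 173.5] [0.0386 0.0023 0.0399]
jaw_pointer 0.74 [320.3 250.8] [-0.0015  0.0001  0.006 ]
cursor_mark 0.85 [320.7 175.4] [0.0374 0.0005 0.0399]
16.075 [ 0.61245933 -0.14980839  0.0980045 ] 0.015040704316882583 [-7.69212206 10.01563004 10.61924109] [[0.9593, 0.2822, -0.0055], [0.2822, -0.9593, 0.0067], [-0.0034, -0.008, -1.0]]
align px (0.039, 0, -0.058) [320.4 172.8]
align px (0.039, 0.008, -0.058) [332.3 172.8]
align px (0.039, -0.008, -0.058) [308.4 172.8]
align px (0.039, 0, -0.074) [320.3 177.4]
```

View pics/w6.png

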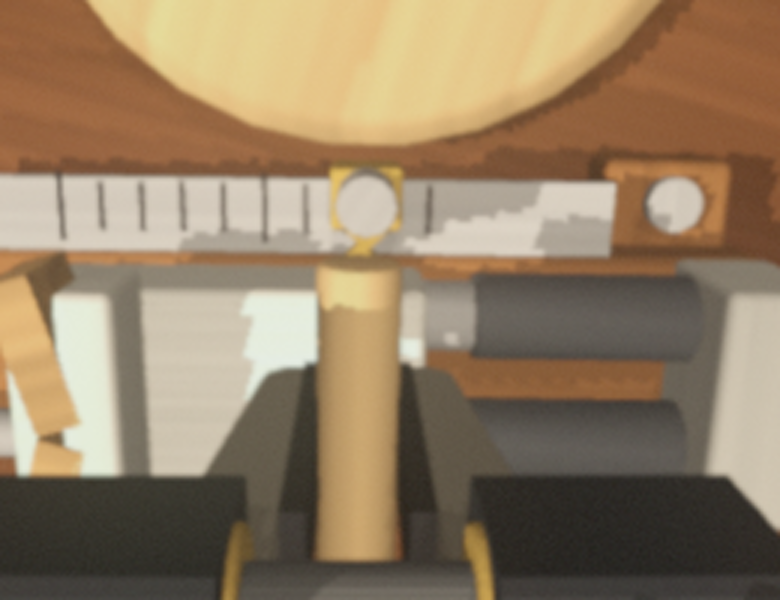

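Emit:
{"op": "play_rows", "data": {
  "commands": [
    [0,0.0015,0,0,0,0,1],
    [0,0,0,0,0,0,1],
    [0,0,0,0,0,0,1],
    [0,0,0,0,0,0,1]
  ]
}}

```text
t: 16.68
ee_pos: [0.6128, -0.1509, 0.098]
tcp_rot: [-0.004, 0.99, 0.143, -0.002]
contact_force: [-7.8, 11.6, 10.8]
grip_width: 0.0148
finger_force: 35.0
```

```bash
python3 m.py pics/w7.png
python3 - <<'E'
import cv2
w=cv2.imread('pics/w7.png')[120:300,200:520]
from h import *
t=cam('top')['image'][150:230,280:400]
w=cv2.resize(w,(640,360)); t=cv2.resize(t,(330,220),interpolation=cv2.INTER_CUBIC)
import numpy as np
o=np.zeros((590,640,3),np.uint8); o[:360]=w; o[365:585,:330]=t; cv2.imwrite('pics/fin.png',o)
E
```

```text
jaw_pointer 0.7 [318.3 250.9] [-0.0015 -0.001   0.006 ]
cursor_mark 0.69 [320.1 174. ] [0.0383 0.0002 0.0398]
cursor_mark 0.65 [320.1 172.3] [0.0395 0.0002 0.0398]
jaw_pointer 0.96 [319.8 250.5] [-0.0013 -0.0001  0.006 ]
cursor_mark 0.66 [320.4 175.2] [0.0375 0.0004 0.0398]
17.025 [ 0.61279342 -0.15087791  0.09797385] 0.014976242595857421 [-7.88940978 11.13685932  9.82858345] [[0.9593, 0.2824, -0.0058], [0.2824, -0.9593, 0.0071], [-0.0035, -0.0085, -1.0]]
align px (0.039, 0, -0.058) [320.4 172.7]
align px (0.039, 0.008, -0.058) [332.3 172.8]
align px (0.039, -0.008, -0.058) [308.4 172.7]
align px (0.039, 0, -0.074) [320.3 177.4]
```

View pics/fin.png

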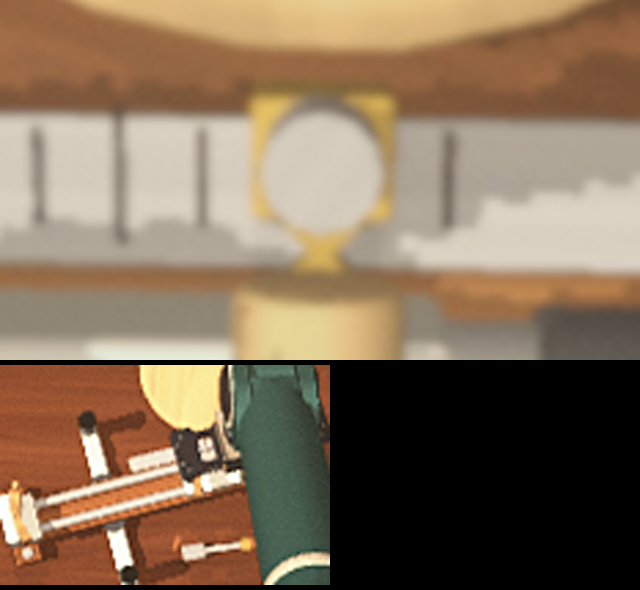

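The cursor tip (column 321) and the jaw pointer now line up. In the top view the near rest stands square, in line with the far one, and the cursor and bystanders have not moved. I'm handing the job in.

```bash
python3 -c "
from cell import finish_job
print(finish_job())"
```

```text
the job is handed in; nothing more can be done
None
```

The job is handed in at about 17 s: the near side rest is swung out against its stop, square to the board and in line with the far one, and the jaw is still gripped with its bar level with the brass cursor, to within about 1 mm in the wrist camera view.

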